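# Hang the bail canister on the bench hanger

## Task

Swing the canister's folded-down wire bail up until it stands upright, while the canister stays standing where it is on the bench. Then lift the canister by its bail and hang it on the post's two-pronged hanger: lay the bail's crossbar on the open shelf of both prongs, slide it in under the keepers and let it drop gently into the seats, so that the canister hangs level and free when you let go. Feel for the prongs, whose height is not known exactly, never load the hanger by more than 25 N, and leave everything else on the bench where it is.

Things in the scene. Friction and masses are not known exactly. Their poses are not given: they have to be found in the camera images.
- canister: Round closed steel canister, 82 mm across (lid rim 86), 76 mm high, 0.48 to 0.75 kg in all, loose on the bench. Origin: centre of its underside, z up. It carries a wire bail: a square U of 5 mm wire, pivoted on ears at its two sides.
- hinge (a point): Middle of the bail's hinge line, inside the canister 58 mm above its underside; the line runs along the canister's y axis. The bail's two legs stand at y = +-46.5 mm and are 92 mm long from hinge line to crossbar.
- grip (a point): Middle of the bail's crossbar (parallel to the canister's y axis, straight for 83 mm), in its black grip sleeve, 11 mm thick, 40 mm long, which turns easily on the wire; bare 5 mm wire beyond. Its z axis points from hinge to crossbar. Starts folded down at the canister's -x side, 45 to 70 mm above the bench, with about 40 mm free between it and the canister's wall.
- bail (a joint): Angle of the bail on the canister: 0 = upright over it; negative = folded to the canister's -x side (starts at -1.70 to -1.45), positive = to its +x side. The hinge is stiff enough (0.05 N m of friction) for the bail to stay where it is left.
- hanger: Hanger fixed to the bench: post 30 x 30 mm, 229 mm high, on a 80 x 110 mm foot. Origin: post axis at bench level, z up. A rigid fork on it reaches 152 mm out to the hanger's -x as two level prongs, 6 mm plates at y = +-33 mm, 60 mm clear between them, joined only at x > -27 mm. Its height is not reported: shelf top 179 to 211 mm above the bench (prong underside 16 mm lower), to be felt.
- entry (a point): Point at bench level plumb below the middle of the prongs' open shelf, on the fork's centre line (hanger x = -126 mm). The level shelf is open above from x = -146 to -106 mm; at its outer end a lip stands 9 mm above it; inward it runs on under the keepers.
- seat (a point): Point at bench level plumb below the middle of the seats (hanger x = -86 mm). Keeper bars cover each prong over x = -106 to -66 mm, underside 9 mm and top 27 mm above the shelf. Below them the shelf drops at x = -96 mm into a seat 8 mm lower, 20 mm long, ended by a wall at x = -76 mm; the crossbar must lie there.
- board: loose green circuit board 95 x 60 mm on 8 mm brass feet, 18 mm high in all. Origin at the centre of its underside. Not part of the job.
- spool: loose grey wire spool, 52 mm across, 36 mm high. Origin at the centre of its underside. Not part of the job.
- cup: loose open steel cup, 72 mm across, 70 mm high, without a bail. Origin at the centre of its underside. Not part of the job.
- bottle: loose white bottle, 56 mm across, 140 mm high. Origin at the centre of its underside. Not part of the job.
- meter: loose black hand multimeter 160 x 78 x 36 mm lying on its back. Origin at the centre of its underside. Not part of the job.
- screwdriver: loose screwdriver 170 mm long, lying along its x axis. Origin at the underside, about mid-length. Not part of the job.
- tray: loose grey divided parts tray 110 x 80 x 30 mm. Origin at the centre of its underside. Not part of the job.

How it is judged:
By the outcome, as a careful person would: the job done as asked, in the order asked, and still so for the second after the job is handed in, with the robot touching nothing.
It also fails if it takes over 72 s, if anything falls off the work surface, if the arm or the gripper's body presses on something with over 40 N, if the wrist force passes 120 N, or if a joint passes its speed limit or range.

## Robot

A 7-joint arm with a two-finger parallel gripper is mounted at the origin on the work surface. World frame = base frame: x ahead of the robot, y to its left, z up, the work surface at z = 0. Lengths are in m, angles in rad, forces in N, time in s.
With the tool pointing down it reaches from about 0.4 to 0.85 m from the base axis. Payload 10.4 kg.
Tool frame: the origin (TCP) lies at the very end of the fingers, on their centre line; the grasp point (between the pads) lies 19 mm behind it; z points along the fingers, y is the line along which they close (so a half turn about z gives the same grasp; the last joint's range is limited). The gripper opens to 85 mm and grips with 20 to 120 N. Pads are 22 mm wide; open, the fingers measure 114 mm over their backs; the gripper's body (76 mm by 85 mm) begins 54 mm behind the grasp point. The pads swing forward as they close: fully open they stand 13 mm farther back than shut.
Start: joints at [1.133, 0.332, -0.065, 1.46, 0.022, 1.35, -0.088], TCP at [0.252, -0.572, 0.231] pointing down, gripper open.
Joint ranges: [-2.6, 2.6], [-0.5, 2.12], [-1.47, 1.34], [0.16, 2.42], [-1.27, 4.41], [0.06, 2.06], [-2.6, 2.6]. Speed limits (rad/s): [2.22, 2.22, 2.79, 2.79, 3.14, 3.14, 3.14].

## Interface

Orientations are given as a 3x3 rotation matrix whose columns are the frame's x, y, z axes.
In Python, from cell import r gives the robot as it stands.
- The arm moves only by the tool drive_tool, never from a script. Its argument "plan" is one flat list of numbers, 4 for each row, row after row: the shift along the tool's x, y, z in m, then the turn about the tool's z in degrees. A call has 1 to 20 rows; each row is the pose to reach, as a shift and turn from the pose commanded when the call began, along the tool's axes at that moment; what a row does not reach only later rows make up. A row lasts 1/10 s, in which the tool goes at most 50 mm and 8.59 degrees, less where a joint would pass 70% of its speed; a pose out of reach is approached as far as the arm can. A call with a gripper value outside its range is refused whole. "gripper" is the opening, from -1 (shut) to 1 (fully open), set as the call begins (left out, the last holds). The fingers move at their own pace and stop on an object; "force" is the grip in N (left out, the last holds). Time passes only in rows, so rows that repeat a pose let the fingers close. It gives the time, the measured TCP pose, the force, the opening and the grip force at its end, in the units of the state.
- r.get_state(): the state, without advancing time (a new reading comes with each control period).
- r.get_image(name): name is "scene" or "top" or "wrist"; returns a dict with "color" (480x640x3 uint8, red, green, blue), "range_z" (480x640 float32, m along the optical axis (not along the pixel's ray), 0 where there is no reading), "camera_matrix" (3x3 intrinsics, pixels), "R" (3x3) and "t" (3): a world point X has camera coordinates R X + t. Camera axes: x right, y down, z forward; pixel columns grow to the right and rows downward; lengths in m; the calibration is good to about 2 mm. A picture is of the moment at which its call begins.
- r.sign_off(): hands the job in; it is judged then, once.
The state is a dict: "time_s": time; "joint_pos": joint angles; "dq": joint speeds; "joint_efforts": joint torques, N m; "tcp_pos": TCP position; "orientation": TCP orientation; "ft_force": force on the tool from outside, world axes, zero at the start; "wrist_torque": the same for the moment, N m; "gripper_width": finger opening in m; "gripper_force": force on a finger pad.
Only numpy, scipy, OpenCV 4.12 (cv2) and the standard library are available. Lean on these libraries where they do the work, as an engineer would, in place of code of your own. Each camera call takes 0.05 s, during which the arm holds its last target. There are 200 camera calls.

## Working session

There is one attempt and no reset: what is moved stays moved. The work goes in short steps, Python scripts to look and compute and a tool call to move; the robot and the scene stay as the last step left them, time stands still between calls to the robot, and variables do not carry over. Pictures are saved under pics/ and viewed, at most 10 in all, crops included, and the job is handed in when it is done.

Besides the shell and the picture viewer there is one more tool, called after "Call:" as name(argument=value, ...) on one line, values as JSON. drive_tool: Moves the arm, as the interface text tells. Its arguments: {"type":"object","properties":{"plan":{"type":"array"},"gripper":{"type":"number"},"force":{"type":"number"}},"required":["plan"]}

```bash
mkdir -p pics; ls; python3 - <<'E'
from cell import r
import cv2,numpy as np
for n in ("scene","top"):
    d=r.get_image(n); cv2.imwrite(f"pics/{n}0.png",d["color"][:,:,::-1]); np.savez(f"{n}0.npz",**d)
s=r.get_state()
print(s["time_s"],s["tcp_pos"],s["orientation"],s["ft_force"],s["gripper_width"])
E
```

```text
pics
0.1 [ 0.25173433 -0.57169775  0.23059837] [[ 9.15203411e-01  4.02991812e-01 -5.61598162e-04]
 [ 4.02992200e-01 -9.15202699e-01  1.14303585e-03]
 [-5.33420647e-05 -1.27242999e-03 -9.99999189e-01]] [-0.30529833 -0.29343407  0.2331984 ] 0.08535272421585384
```

View pics/scene0.png

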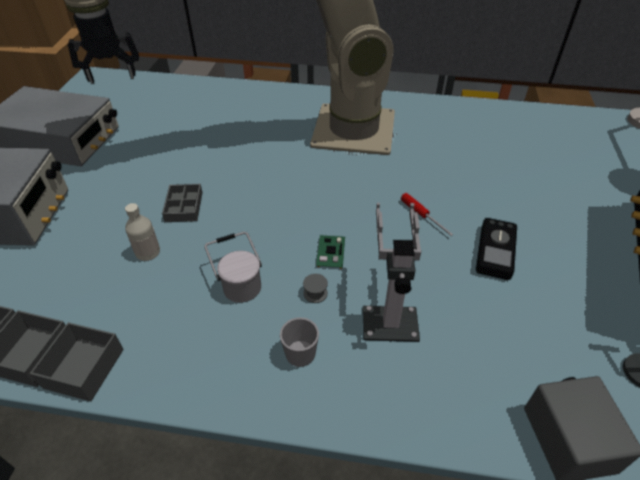

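View pics/top0.png

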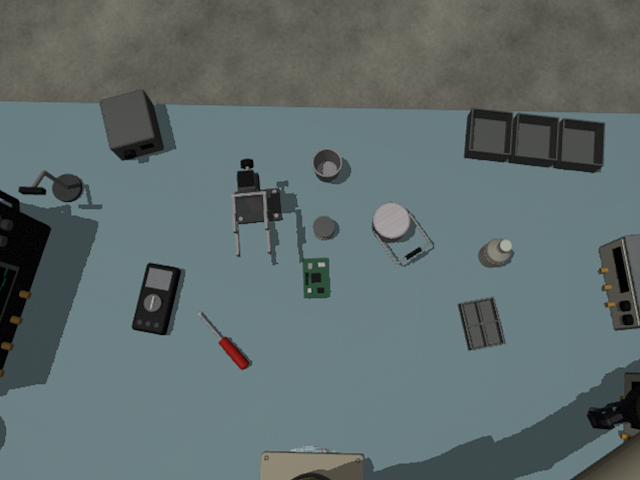

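The top view has the canister at about (392,220) with its grip sleeve at (414,253), and the prongs running from about (236,215)/(267,215) down to (238,253)/(270,250). I'll enlarge that area.

```bash
cat > h.py <<'E'
import numpy as np,cv2
def world(d,u,v,z=None):
    K,R,t=d["camera_matrix"],d["R"],d["t"]
    ray=np.linalg.inv(K)@[u,v,1.]
    if z is None: return R.T@(ray*d["range_z"][int(round(v)),int(round(u))]-t)
    c=-R.T@t; w=R.T@ray; return c+w*(z-c[2])/w[2]
def cloud(d):
    Z=d["range_z"]; v,u=np.mgrid[:480,:640]
    P=np.stack([u,v,np.ones_like(u)],-1)@np.linalg.inv(d["camera_matrix"]).T*Z[...,None]
    return (P-d["t"])@d["R"]
E
python3 - <<'E'
import numpy as np,cv2
from h import *
d=dict(np.load("top0.npz"))
c=d["color"][140:310,220:445,::-1]
cv2.imwrite("pics/topc.png",cv2.resize(c,None,fx=3.5,fy=3.5,interpolation=cv2.INTER_CUBIC))
P=cloud(d)
for n,(u,v) in dict(lid=(392,220),grip=(414,253),tipL=(238,250),tipR=(269,250),kL=(236,222),kR=(267,222),bench=(350,330),bottle=(505,246)).items(): print(n,P[v,u].round(3))
# canister lid centroid
m=(abs(P[...,2]-.078)<.012); m[:, :360]=0; m[:,425:]=0; m[:190]=0; m[250:]=0
pts=P[m][:,:2].astype(np.float32); (cx,cy),rad=cv2.minEnclosingCircle(pts); print("lid",pts.mean(0),cx,cy,rad,len(pts), np.median(P[m][:,2]))
m=(P[...,2]>.17)&(P[...,2]<.25); m[:,:225]=0;m[:,285:]=0
for v in range(185,260,5): 
    us=np.where(m[v])[0]; print(v,[(u,*(P[v,u]*1000).round().astype(int)) for u in us[::3]])
E
```

```text
lid [ 0.638 -0.171  0.079]
grip [ 0.563 -0.222  0.073]
tipL [0.542 0.164 0.178]
tipR [0.541 0.097 0.191]
kL [0.603 0.172 0.174]
kR [0.598 0.103 0.203]
bench [ 0.39  -0.082 -0.004]
bottle [ 0.571 -0.409  0.142]
lid [ 0.6371175  -0.17108572] 0.6240798234939575 -0.19038298726081848 0.0700237825512886 1139 0.07645244088560077
185 [(np.int64(237), np.int64(679), np.int64(171), np.int64(196)), (np.int64(240), np.int64(670), np.int64(159), np.int64(228)), (np.int64(244), np.int64(669), np.int64(150), np.int64(230)), (np.int64(247), np.int64(669), np.int64(144), np.int64(232)), (np.int64(250), np.int64(670), np.int64(138), np.int64(228)), (np.int64(253), np.int64(670), np.int64(132), np.int64(230)), (np.int64(256), np.int64(681), np.int64(130), np.int64(193)), (np.int64(259), np.int64(685), np.int64(126), np.int64(178))]
190 [(np.int64(237), np.int64(668), np.int64(170), np.int64(196)), (np.int64(240), np.int64(668), np.int64(163), np.int64(197)), (np.int64(243), np.int64(669), np.int64(157), np.int64(195)), (np.int64(246), np.int64(667), np.int64(150), np.int64(200)), (np.int64(249), np.int
[... 2626 characters left out ...]
 (np.int64(268), np.int64(574), np.int64(101), np.int64(184))]
240 [(np.int64(235), np.int64(562), np.int64(170), np.int64(184)), (np.int64(238), np.int64(563), np.int64(165), np.int64(179)), (np.int64(269), np.int64(564), np.int64(99), np.int64(183))]
245 [(np.int64(236), np.int64(551), np.int64(167), np.int64(186)), (np.int64(267), np.int64(554), np.int64(103), np.int64(176))]
250 [(np.int64(236), np.int64(541), np.int64(168), np.int64(182)), (np.int64(239), np.int64(543), np.int64(163), np.int64(172)), (np.int64(269), np.int64(541), np.int64(97), np.int64(191))]
255 [(np.int64(236), np.int64(530), np.int64(167), np.int64(183)), (np.int64(239), np.int64(531), np.int64(161), np.int64(178))]
```

View pics/topc.png

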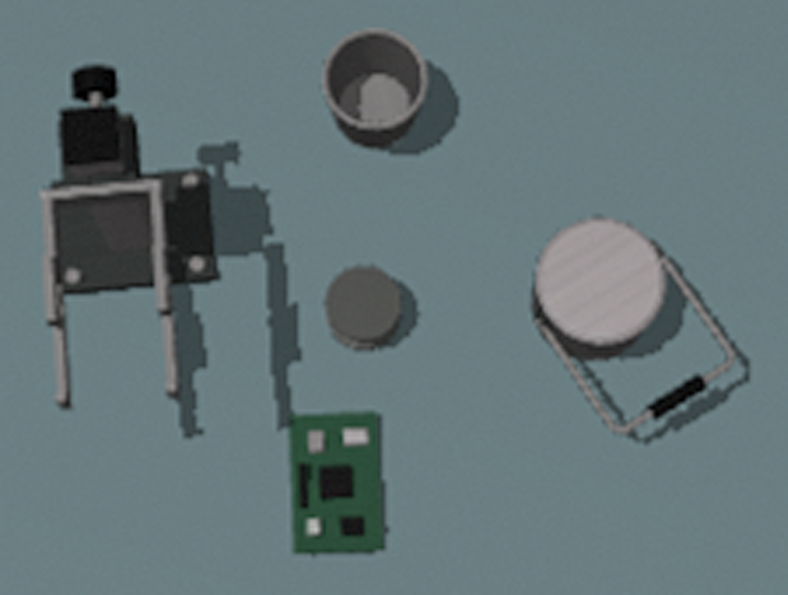

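Enlarged: lid centre (600,282), sleeve centre (678,396), crossbar ends about (622,431) and (735,366). The prong tips are (64,403)/(172,393), the keeper outer ends (57,322)/(165,310) and the fork's back corners (45,193)/(155,183). The depth readings already suggest a shelf height of about 0.184.

```bash
cat >> h.py <<'E'
def go(r,p,yawdeg=None):
    s=r.get_state(); R=np.array(s["orientation"]); d=R.T@(np.array(p)-s["tcp_pos"])
    y=np.degrees(np.arctan2(R[1,1],R[0,1])); t=0 if yawdeg is None else (y-yawdeg+180)%360-180
    print("tcp",np.round(s["tcp_pos"],4),"yaw",y.round(1),"shift mm",(d*1000).round(1),"turn",round(t,1),"F",np.round(s["ft_force"],1),"w",round(s["gripper_width"],4))
E
python3 - <<'E'
import numpy as np
from h import *
from cell import r
d=dict(np.load("top0.npz"))
f=lambda u,v,z: world(d,220+u/3.5-.36,140+v/3.5-.36,z)
lid=f(600,282,.077);g=f(678,396,.067);a=f(622,431,.067);b=f(735,366,.067)
print("lid",lid,"grip",g,np.linalg.norm((lid-g)[:2])); v=(lid-g)[:2]; print("yaw",np.degrees(np.arctan2(v[1],v[0])),"bar",np.degrees(np.arctan2(*(a-b)[[1,0]]))-90,np.linalg.norm(a-b))
tl,tr=f(64,403,.193),f(172,393,.193);kl,kr=f(57,322,.211),f(165,310,.211);bl,br=f(45,193,.197),f(155,183,.197)
for n,x in zip("tl tr kl kr bl br".split(),(tl,tr,kl,kr,bl,br)): print(n,x.round(4))
go(r,[g[0],g[1],.2],34)
E
```

```text
lid [ 0.63820713 -0.16913277  0.077     ] grip [ 0.56506504 -0.22133227  0.067     ] 0.08985852079521463
yaw 35.51441008684479 bar 31.237050635003428 0.08666260535786409
tl [0.5291 0.1612 0.193 ]
tr [0.5366 0.0972 0.193 ]
kl [0.5743 0.1651 0.211 ]
kr [0.583  0.1016 0.211 ]
bl [0.657  0.1788 0.197 ]
br [0.6647 0.1125 0.197 ]
tcp [ 0.2517 -0.5717  0.2306] yaw -66.2 shift mm [ 428.  -194.3   30.8] turn -100.2 F [-0.3 -0.3  0.2] w 0.0854
```

Hanger yaw is about 7.5°, entry about (0.559, 0.131), seat about (0.598, 0.136), and canister yaw about 34°. Moving above the grip.

Call:
drive_tool(plan=[0.043,-0.019,0.003,-8,0.086,-0.039,0.006,-16,0.129,-0.058,0.009,-24,0.172,-0.078,0.012,-32,0.215,-0.097,0.015,-40,0.258,-0.117,0.018,-48,0.301,-0.136,0.021,-56,0.344,-0.156,0.024,-64,0.386,-0.175,0.027,-72,0.428,-0.194,0.03,-80,0.428,-0.194,0.03,-88,0.428,-0.194,0.03,-95,0.428,-0.194,0.03,-100,0.428,-0.194,0.03,-100,0.428,-0.194,0.03,-100], gripper=-0.1)

```text
time_s: 1.6
tcp_pos: [0.5652, -0.2221, 0.2011]
orientation: [[-0.553, 0.833, -0.0], [0.833, 0.553, 0.0], [0.0, -0.0, -1.0]]
ft_force: [0.2, 0.0, -0.4]
gripper_width: 0.0384
gripper_force: 0.0
```

```bash
python3 - <<'E'
from cell import r
import cv2,numpy as np
from h import *
d=r.get_image("wrist"); cv2.imwrite("pics/w1.png",d["color"][:,:,::-1]); np.savez("w1.npz",**d)
go(r,[.565,-.221,.048],34)
E
```

```text
tcp [ 0.5653 -0.2221  0.2011] yaw 33.6 shift mm [  1.    0.4 153.1] turn -0.4 F [-0.1  0.4  0.9] w 0.0385
```

View pics/w1.png

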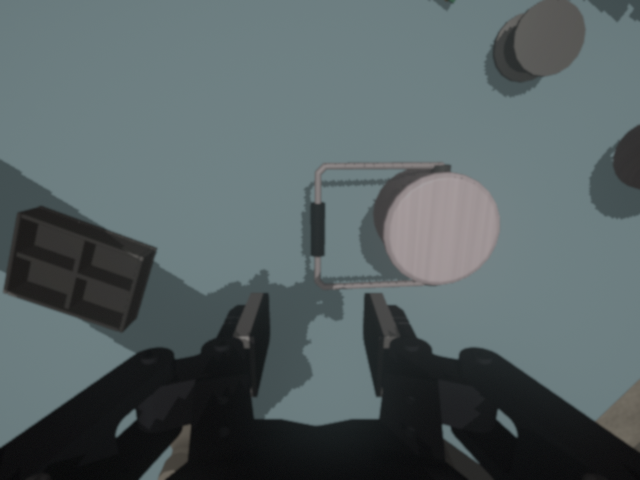

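The wrist view has the sleeve from (317,203) to (317,257), centred at (317,230). The legs meet the bar at (320,165) and (320,287), and the lid centre is (441,228). The tool is nearly aligned with the bail.

```bash
python3 - <<'E'
from cell import r
import numpy as np
from h import *
d=dict(np.load("w1.npz")); P=cloud(d)
m=np.array([P[v,u] for v in range(208,253,3) for u in (316,317,318,319)]); print("sleeve",np.median(m,0))
q=P[185:270,400:485].reshape(-1,3); q=q[abs(q[:,2]-.076)<.008]; print("lid z",np.median(q[:,2]))
L=world(d,441,228,.076)
for z in (.055,.06,.065,.07):
    g=world(d,317.5,229.5,z); a=world(d,319,168,z); b=world(d,319,285,z)
    v=(L-g)[:2]; bb=(b-a)[:2]; print(z,g,"len",np.linalg.norm(v),"yaw",np.degrees(np.arctan2(v[1],v[0])), "baryaw",np.degrees(np.arctan2(bb[1],bb[0]))+90,"barlen",np.linalg.norm(bb))
print(L)
E
```

```text
sleeve [ 0.56486127 -0.21873182  0.07216387]
lid z 0.074387353688501
0.055 [ 0.56755682 -0.2226733   0.055     ] len 0.08948005992746887 yaw 37.7829013136134 baryaw 33.77729996883611 barlen 0.09399644581709557
0.06 [ 0.56684147 -0.22162942  0.06      ] len 0.08941479959054702 yaw 36.97337741201679 baryaw 33.777299968836104 barlen 0.0923587661930849
0.065 [ 0.56612613 -0.22058555  0.065     ] len 0.08936741263751236 yaw 36.16283304053171 baryaw 33.777299968836104 barlen 0.09072108656907442
0.07 [ 0.56541078 -0.21954167  0.07      ] len 0.08933792750976792 yaw 35.351591178111015 baryaw 33.7772999688361 barlen 0.08908340694506375
[ 0.6382763  -0.16785144  0.076     ]
```

Call:
drive_tool(plan=[0.001,0.001,0.03,-1,0.001,0.001,0.06,-1,0.001,0.001,0.09,-1,0.001,0.001,0.115,-1,0.001,0.001,0.135,-1,0.001,0.001,0.145,-1,0.001,0.001,0.152,-1,0.001,0.001,0.153,-1,0.001,0.001,0.153,-1])

```text
time_s: 2.55
tcp_pos: [0.5662, -0.2207, 0.0491]
orientation: [[-0.57, 0.822, 0.001], [0.822, 0.57, -0.0], [-0.001, 0.001, -1.0]]
ft_force: [0.4, -0.2, 0.5]
gripper_width: 0.0387
gripper_force: 0.0
```

Call:
drive_tool(plan=[0,0,0,0,0,0,0,0,0,0,0,0,0,0,0,0,0,0,0,0,0,0,0,0,0,0,0,0], gripper=-0.85, force=20)

```text
time_s: 3.25
tcp_pos: [0.5659, -0.2208, 0.0484]
orientation: [[-0.57, 0.822, 0.0], [0.822, 0.57, -0.0], [-0.001, 0.0, -1.0]]
ft_force: [2.2, -1.3, 0.3]
gripper_width: 0.0102
gripper_force: 19.8
```

Gripped at 10.2 mm with 20 N. Now the first part of the arc.

Call:
drive_tool(plan=[0,0.0003,-0.003,0,0,0.0008,-0.0066,0,0,0.0018,-0.011,0,0,0.0029,-0.0156,0,0,0.0043,-0.02,0,0,0.0058,-0.0243,0,0,0.0076,-0.0286,0,0,0.0095,-0.0327,0,0,0.0117,-0.0368,0,0,0.0141,-0.0407,0,0,0.0141,-0.0407,0])

```text
time_s: 4.35
tcp_pos: [0.5779, -0.2124, 0.0897]
orientation: [[-0.571, 0.821, 0.001], [0.821, 0.571, -0.0], [-0.001, 0.001, -1.0]]
ft_force: [2.4, -1.3, -0.6]
gripper_width: 0.0103
gripper_force: 20.0
```

Call:
drive_tool(plan=[0,0.0026,-0.0039,0,0,0.0053,-0.0075,0,0,0.0083,-0.011,0,0,0.0114,-0.0144,0,0,0.0147,-0.0177,0,0,0.0181,-0.0207,0,0,0.0217,-0.0236,0,0,0.0255,-0.0262,0,0,0.0293,-0.0287,0,0,0.0333,-0.031,0,0,0.0333,-0.031,0])

```text
time_s: 5.45
tcp_pos: [0.6052, -0.1931, 0.1204]
orientation: [[-0.571, 0.821, 0.001], [0.821, 0.571, -0.0], [-0.0, 0.001, -1.0]]
ft_force: [1.6, -1.5, -1.2]
gripper_width: 0.0099
gripper_force: 19.5
```

Call:
drive_tool(plan=[0,0.0041,-0.0021,0,0,0.0083,-0.004,0,0,0.0126,-0.0057,0,0,0.0169,-0.0072,0,0,0.0213,-0.0085,0,0,0.0258,-0.0095,0,0,0.0303,-0.0103,0,0,0.0349,-0.0108,0,0,0.0395,-0.0112,0,0,0.0441,-0.0113,0,0,0.0441,-0.0113,0])

```text
time_s: 6.55
tcp_pos: [0.6414, -0.1678, 0.1314]
orientation: [[-0.571, 0.821, 0.0], [0.821, 0.571, 0.0], [-0.0, 0.0, -1.0]]
ft_force: [0.3, -1.2, -2.1]
gripper_width: 0.0102
gripper_force: 19.4
```

```bash
python3 - <<'E'
from cell import r
import cv2,numpy as np
from h import *
d=r.get_image("scene"); np.savez("s2.npz",**d); e=r.get_image("wrist")
a=cv2.resize(d["color"][170:330,150:370],(400,290)); b=cv2.resize(e["color"],(387,290)); cv2.imwrite("pics/s2.png",np.hstack([a,b])[:,:,::-1])
go(r,[.6,-.2,.2],7.5)
d=r.get_image("top");np.savez("t2.npz",**d)
P=cloud(d);d0=dict(np.load("top0.npz"));Q=cloud(d0)
def lid(P):
    m=(abs(P[...,2]-.076)<.01); m[:, :365]=0; m[:,420:]=0; m[:200]=0; m[245:]=0
    return m.sum(),P[m].mean(0)
print(lid(Q),lid(P))
E
```

```text
tcp [ 0.641  -0.1684  0.1314] yaw 34.8 shift mm [ -2.6 -51.7 -68.7] turn 27.3 F [ 1.3 -0.5 -2.3] w 0.0099
(np.int64(1088), array([ 0.6394531 , -0.16874616,  0.07644134])) (np.int64(382), array([ 0.63558687, -0.14523542,  0.07673056]))
```

View pics/s2.png

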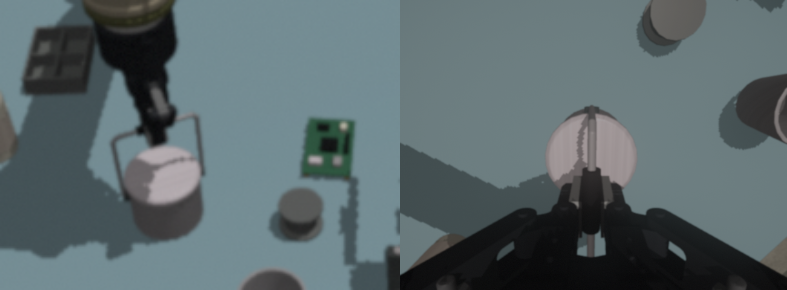

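The bail stands upright over the lid, with the sleeve in the pads, and the canister is still in place. Now the lift.

Call:
drive_tool(plan=[0,0,0,0,0,0,0,0,0,0,0,0,0,0,-0.003,0,0,0,-0.007,0,0,0,-0.012,0,0,0,-0.018,0,0,0,-0.025,0,0,0,-0.033,0,0,0,-0.041,0,0,0,-0.049,0,0,0,-0.057,0,0,0,-0.065,0,0,0,-0.071,0,0,0,-0.074,0,0,0,-0.074,0,0,0,-0.074,0], force=60)

```text
time_s: 8.4
tcp_pos: [0.6407, -0.1684, 0.205]
orientation: [[-0.57, 0.821, -0.0], [0.821, 0.57, 0.0], [0.0, -0.0, -1.0]]
ft_force: [1.1, -0.6, -6.1]
gripper_width: 0.0088
gripper_force: 58.4
```

Call:
drive_tool(plan=[0.006,-0.0015,0,2,0.018,-0.0045,0,4,0.035,-0.009,0,6,0.055,-0.014,0,8,0.075,-0.019,0,10,0.095,-0.024,0,12,0.115,-0.029,0,14,0.135,-0.034,0,16,0.155,-0.039,0,18,0.175,-0.044,0,20,0.193,-0.048,0,22,0.207,-0.05,0,24,0.222,-0.046,0,26,0.238,-0.038,0,27,0.254,-0.026,0,27,0.27,-0.013,0,27,0.286,0,0,27,0.302,0.012,0,27,0.316,0.023,0,27,0.324,0.029,0,27])

```text
time_s: 10.4
tcp_pos: [0.4796, 0.116, 0.2053]
orientation: [[-0.137, 0.991, -0.0], [0.991, 0.137, 0.0], [0.0, 0.0, -1.0]]
ft_force: [-0.3, 0.5, -5.4]
gripper_width: 0.0087
gripper_force: 58.6
```

Call:
drive_tool(plan=[0.002,0.001,0,0,0.002,0.001,0,0,0.002,0.001,0,0,0.002,0.001,0,0,0.002,0.001,0,0])

```text
time_s: 10.9
tcp_pos: [0.4807, 0.1158, 0.2053]
orientation: [[-0.134, 0.991, 0.0], [0.991, 0.134, -0.0], [-0.0, 0.0, -1.0]]
ft_force: [0.6, 0.0, -5.8]
gripper_width: 0.0089
gripper_force: 58.6
```

```bash
python3 - <<'E'
from cell import r
import cv2,numpy as np
from h import *
d=r.get_image("wrist"); cv2.imwrite("pics/w3.png",d["color"][:,:,::-1]); np.savez("w3.npz",**d)
e=r.get_image("scene"); np.savez("s3.npz",**e)
go(r,[.559,.131,.189],7.5)
P=cloud(d)
E
```

```text
tcp [0.4807 0.116  0.2053] yaw 7.7 shift mm [ 4.3 79.6 16.3] turn 0.2 F [-0.2 -0.1 -5.4] w 0.0089
```

View pics/w3.png

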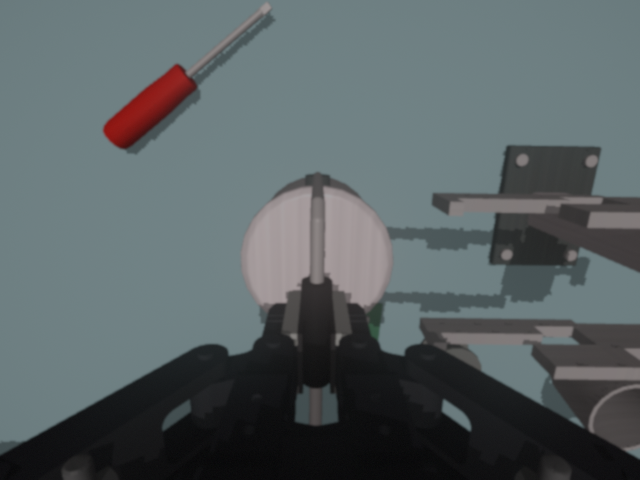

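The wrist view shows the prongs at right. The upper prong's lip is at about (433–452,195–213) with its keeper starting near (562,210); the lower prong's lip is at about (421,320–345) with its keeper starting near (533,345). I'll measure with depth.

```bash
python3 - <<'E'
from cell import r
import numpy as np
from h import *
d=dict(np.load("w3.npz")); s=r.get_state(); R=np.array(s["orientation"])
P=cloud(d); T=(P-s["tcp_pos"])@R*1000; z=P[...,2]*1000
m=(z>160)&(z<225); m[:,:412]=0
def prong(v0,v1):
    mm=m.copy(); mm[:v0]=0; mm[v1:]=0
    for y0 in range(40,150,5):
        k=mm&(T[...,1]>=y0)&(T[...,1]<y0+5)
        if k.sum()>5:
            zz=z[k]; top=zz>np.percentile(zz,85)-4; x=T[...,0][k][top]
            print(y0,k.sum(),"ztop",np.percentile(zz,[50,80,95]).round(1),"x",np.percentile(x,[5,50,95]).round(1))
prong(150,270);print();prong(290,420)
for n,(u,v) in dict(keepU=(561,211),keepL=(533,345)).items():
    w=world(d,u,v,.211); print(n,((w-s["tcp_pos"])@R*1000).round(1))
for n,(u,v) in dict(lipU=(433,195),lipL=(421,320)).items():
    w=world(d,u,v,.193); print(n,((w-s["tcp_pos"])@R*1000).round(1))
E
```

```text
55 438 ztop [183.7 190.1 190.9] x [37.7 40.5 43.3]
60 161 ztop [187.5 190.4 191.1] x [37.8 40.7 43.3]
65 192 ztop [181.  181.7 182.1] x [37.7 40.7 43.1]
70 207 ztop [180.9 181.6 182.1] x [37.4 40.4 43. ]
75 211 ztop [181.  181.6 182.2] x [37.2 40.1 42.9]
80 211 ztop [181.1 181.8 182.2] x [37.2 40.2 43. ]
85 212 ztop [181.1 181.7 182.3] x [37.1 40.  42.8]
90 207 ztop [180.9 181.7 182.3] x [37.1 40.1 42.8]
95 205 ztop [181.  181.7 182.3] x [37.2 39.8 42.7]
100 851 ztop [198.3 206.4 208.7] x [37.  39.9 42.6]
105 486 ztop [202.3 208.4 209. ] x [37.  40.  42.6]
110 374 ztop [207.6 208.6 209.2] x [36.8 39.9 42.5]
115 386 ztop [207.6 208.5 209.2] x [36.7 39.8 42.4]
120 240 ztop [194.7 207.5 208.6] x [36.5 39.1 42.5]
125 135 ztop [173.6 194.5 199.1] x [42.1 42.3 42.4]
130 220 ztop [178.  185.2 192.1] x [41.2 42.1 42.3]
135 67 ztop [178.9 184.1 186.8] x [41.9 42.1 42.3]
140 51 ztop [175.4 179.4 181.3] x [41.9 42.1 42.2]
145 23 ztop [172.4 174.2 175.8] x [41.8 41.9 42.1]

55 428 ztop [179.8 187.7 190.6] x [-25.6 -23.1 -22.3]
60 241 ztop [178.5 183.  190.2] x [-26.5 -23.3 -22.3]
65 256 ztop [17
[... 305 characters left out ...]
. ]
95 250 ztop [179.3 181.5 182.1] x [-28.7 -25.3 -23.1]
100 888 ztop [197.1 206.2 208.6] x [-29.1 -25.4 -23. ]
105 652 ztop [196.5 207.9 208.7] x [-29.2 -25.1 -23.1]
110 543 ztop [201.  208.1 208.9] x [-29.2 -25.1 -23. ]
115 555 ztop [199.2 208.1 208.9] x [-29.1 -25.4 -23.1]
120 557 ztop [199.8 208.1 208.9] x [-29.2 -25.2 -23.1]
125 574 ztop [199.1 208.  208.8] x [-29.1 -25.3 -23.4]
130 830 ztop [189.  206.9 208.7] x [-29.3 -25.3 -23.3]
135 495 ztop [193.5 204.3 208.4] x [-29.5 -24.4 -23.5]
140 310 ztop [185.2 192.9 198.5] x [-25.3 -24.  -23.5]
145 314 ztop [185.8 192.7 193.8] x [-28.2 -24.7 -23.6]
keepU [43.5 89.5 -5.7]
keepL [-11.5  88.2  -5.7]
lipU [46.5 48.1 12.3]
lipL [-9.8 47.6 12.3]
```

The shelf is at about 0.1815. The prong centre line is at tool x of about +7.4 mm, the entry at tool y of about 82 mm and the seat at about 122 mm. I go in above the lip, then feel downwards.

Call:
drive_tool(plan=[0.003,0,0.005,0.3,0.006,0,0.012,0.7,0.0074,0.003,0.018,0.7,0.0074,0.009,0.021,0.7,0.0074,0.017,0.021,0.7,0.0074,0.026,0.021,0.7,0.0074,0.035,0.021,0.7,0.0074,0.044,0.021,0.7,0.0074,0.053,0.021,0.7,0.0073,0.062,0.021,0.7,0.0073,0.07,0.021,0.7,0.0073,0.076,0.021,0.7,0.0073,0.08,0.021,0.7,0.0073,0.082,0.021,0.7,0.0073,0.082,0.021,0.7,0.0073,0.082,0.021,0.7])

```text
time_s: 12.6
tcp_pos: [0.5607, 0.1347, 0.1843]
orientation: [[-0.123, 0.992, 0.0], [0.992, 0.123, -0.0], [-0.0, -0.0, -1.0]]
ft_force: [-0.9, -0.8, -5.1]
gripper_width: 0.0092
gripper_force: 58.5
```

Call:
drive_tool(plan=[0,0,0.003,0,0,0,0.006,0,0,0,0.009,0,0,0,0.012,0,0,0,0.014,0,0,0,0.015,0,0,0,0.015,0,0,0,0.015,0])

```text
time_s: 13.4
tcp_pos: [0.561, 0.1347, 0.1694]
orientation: [[-0.123, 0.992, 0.0], [0.992, 0.123, 0.0], [-0.0, 0.0, -1.0]]
ft_force: [0.2, -0.0, -6.1]
gripper_width: 0.0091
gripper_force: 58.5
```

Feel downwards in 1 mm steps.

Call:
drive_tool(plan=[0,0,0.001,0,0,0,0.001,0,0,0,0.002,0,0,0,0.002,0])

```text
time_s: 13.8
tcp_pos: [0.5609, 0.1347, 0.1672]
orientation: [[-0.123, 0.992, -0.0], [0.992, 0.123, -0.0], [-0.0, -0.0, -1.0]]
ft_force: [-0.8, 0.7, -6.8]
gripper_width: 0.009
gripper_force: 58.5
```

Call:
drive_tool(plan=[0,0,0.0005,0,0,0,0.001,0,0,0,0.001,0,0,0,0.001,0])

```text
time_s: 14.2
tcp_pos: [0.5609, 0.1347, 0.1663]
orientation: [[-0.123, 0.992, 0.0], [0.992, 0.123, -0.0], [-0.0, 0.0, -1.0]]
ft_force: [-0.0, -1.3, -5.3]
gripper_width: 0.0089
gripper_force: 58.5
```

Call:
drive_tool(plan=[0,0,0.0005,0,0,0,0.001,0,0,0,0.001,0,0,0,0.001,0])

```text
time_s: 14.6
tcp_pos: [0.5611, 0.1348, 0.1659]
orientation: [[-0.123, 0.992, 0.001], [0.992, 0.123, -0.0], [-0.0, 0.001, -1.0]]
ft_force: [-3.2, -1.5, 3.8]
gripper_width: 0.0087
gripper_force: 59.6
```

Contact at TCP z of about 0.166, with about 10 N on the prongs. Ease off slightly and slide in.

Call:
drive_tool(plan=[0,0,-0.0008,0,0,0.002,-0.0008,0,0,0.004,-0.0008,0,0,0.007,-0.0008,0,0,0.01,-0.0008,0,0,0.013,-0.0008,0,0,0.016,-0.0008,0,0,0.018,-0.0008,0,0,0.018,-0.0008,0])

```text
time_s: 15.5
tcp_pos: [0.5795, 0.137, 0.1661]
orientation: [[-0.123, 0.992, 0.001], [0.992, 0.123, 0.0], [0.0, 0.001, -1.0]]
ft_force: [0.4, 0.3, -1.3]
gripper_width: 0.0087
gripper_force: 59.0
```

Call:
drive_tool(plan=[0,0.002,0,0,0,0.004,0,0,0,0.007,0,0,0,0.01,0,0,0,0.012,0,0,0,0.012,0,0])

```text
time_s: 16.1
tcp_pos: [0.5912, 0.1383, 0.1657]
orientation: [[-0.123, 0.992, 0.0], [0.992, 0.123, 0.0], [0.0, 0.0, -1.0]]
ft_force: [1.0, -0.5, -5.0]
gripper_width: 0.0089
gripper_force: 58.6
```

Call:
drive_tool(plan=[0,0.002,0,0,0,0.005,0,0,0,0.008,0,0,0,0.01,0,0,0,0.01,0,0,0,0.01,0.001,0,0,0.01,0.002,0,0,0.01,0.003,0,0,0.01,0.004,0,0,0.01,0.004,0])

```text
time_s: 17.1
tcp_pos: [0.6005, 0.1396, 0.1619]
orientation: [[-0.123, 0.992, -0.0], [0.992, 0.123, -0.0], [-0.0, -0.0, -1.0]]
ft_force: [-0.2, 0.1, -5.7]
gripper_width: 0.0088
gripper_force: 58.5
```

Call:
drive_tool(plan=[0,0,0.0007,0,0,0,0.0014,0,0,0,0.002,0,0,0,0.0026,0,0,0,0.003,0,0,0,0.003,0])

```text
time_s: 17.7
tcp_pos: [0.6006, 0.1396, 0.159]
orientation: [[-0.123, 0.992, -0.0], [0.992, 0.123, -0.0], [-0.0, -0.0, -1.0]]
ft_force: [0.0, 0.8, -5.4]
gripper_width: 0.0091
gripper_force: 58.5
```

Call:
drive_tool(plan=[0,0,0.0004,0,0,0,0.0008,0,0,0,0.0008,0,0,0,0.0008,0])

```text
time_s: 18.1
tcp_pos: [0.6006, 0.1397, 0.1583]
orientation: [[-0.123, 0.992, 0.0], [0.992, 0.123, -0.0], [-0.0, 0.0, -1.0]]
ft_force: [0.1, -0.1, -5.9]
gripper_width: 0.0089
gripper_force: 58.6
```

Call:
drive_tool(plan=[0,0,0.0003,0,0,0,0.0006,0,0,0,0.0006,0,0,0,0.0006,0])

```text
time_s: 18.5
tcp_pos: [0.6007, 0.1397, 0.1581]
orientation: [[-0.123, 0.992, 0.0], [0.992, 0.123, -0.0], [-0.0, 0.0, -1.0]]
ft_force: [-1.3, -0.5, -0.4]
gripper_width: 0.009
gripper_force: 59.2
```

The weight has moved onto the seats. Release in two steps.

Call:
drive_tool(plan=[0,0,0,0,0,0,0,0,0,0,0,0], gripper=-0.6, force=20)

```text
time_s: 18.8
tcp_pos: [0.6009, 0.1398, 0.158]
orientation: [[-0.123, 0.992, 0.001], [0.992, 0.123, 0.0], [0.0, 0.001, -1.0]]
ft_force: [-0.5, -0.3, 1.0]
gripper_width: 0.0172
gripper_force: 0.0
```

Call:
drive_tool(plan=[0,0,0,0,0,0,0,0,0,0,0,0,0,0,0,0], gripper=-0.35)

```text
time_s: 19.2
tcp_pos: [0.6006, 0.1396, 0.1577]
orientation: [[-0.123, 0.992, 0.0], [0.992, 0.123, -0.0], [-0.0, 0.0, -1.0]]
ft_force: [0.4, -0.0, -0.2]
gripper_width: 0.0275
gripper_force: 0.0
```

```bash
python3 - <<'E'
from cell import r
import cv2,numpy as np
from h import *
e=r.get_image("scene"); d=r.get_image("wrist")
a=cv2.resize(e["color"][180:350,310:480],(400,400),interpolation=cv2.INTER_CUBIC); b=cv2.resize(d["color"],(400,300)); b=cv2.copyMakeBorder(b,0,100,0,0,cv2.BORDER_CONSTANT)
cv2.imwrite("pics/r4.png",np.hstack([a,b])[:,:,::-1]); go(r,[.6,.14,.3])
E
```

```text
tcp [0.6006 0.1396 0.1577] yaw 7.1 shift mm [   0.5   -0.6 -142.3] turn 0 F [-0.5 -0.6 -1. ] w 0.028
```

View pics/r4.png

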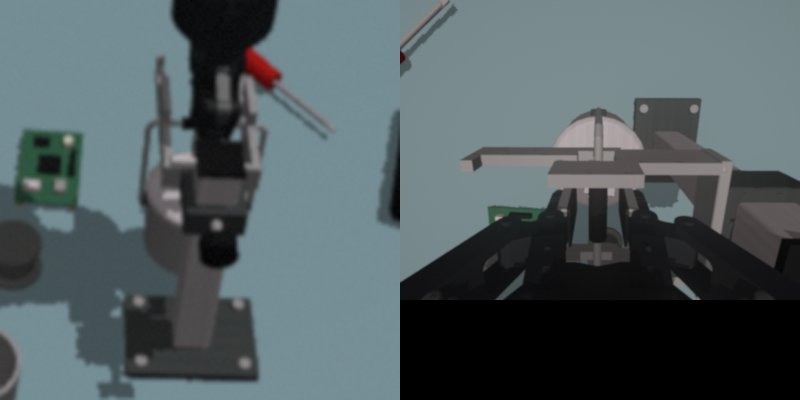

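The crossbar sits under the keepers at about the seat centre (right panel, around (598,170)), and the canister hangs below with the sleeve free between the open fingers. Retreating straight up.

Call:
drive_tool(plan=[0,0,-0.003,0,0,0,-0.008,0,0,0,-0.015,0,0,0,-0.024,0,0,0,-0.035,0,0,0,-0.05,0,0,0,-0.07,0,0,0,-0.09,0,0,0,-0.11,0,0,0,-0.125,0,0,0,-0.13,0,0,0,-0.13,0])

```text
time_s: 20.5
tcp_pos: [0.6008, 0.1398, 0.2883]
orientation: [[-0.123, 0.992, 0.001], [0.992, 0.123, 0.0], [0.0, 0.001, -1.0]]
ft_force: [0.3, -0.0, -0.9]
gripper_width: 0.0275
gripper_force: 0.0
```

Call:
drive_tool(plan=[0,-0.02,0,0,0,-0.05,0,0,0,-0.09,0,0,0,-0.12,0,0,0,-0.14,0,0,0,-0.14,0,0,0,-0.14,0,0,0,-0.14,0,0,0,-0.14,0,0])

```text
time_s: 21.4
tcp_pos: [0.4621, 0.1225, 0.2873]
orientation: [[-0.123, 0.992, -0.001], [0.992, 0.123, 0.001], [0.001, -0.001, -1.0]]
ft_force: [0.6, -0.4, -0.3]
gripper_width: 0.0275
gripper_force: 0.0
```

```bash
python3 - <<'E'
from cell import r
import cv2,numpy as np
from h import *
e=r.get_image("scene"); d=r.get_image("wrist")
a=cv2.resize(e["color"][180:350,310:480],(400,400),interpolation=cv2.INTER_CUBIC); b=cv2.resize(d["color"],(400,300)); b=cv2.copyMakeBorder(b,0,100,0,0,cv2.BORDER_CONSTANT)
cv2.imwrite("pics/r5.png",np.hstack([a,b])[:,:,::-1]); go(r,[.6,.14,.3])
E
```

```text
tcp [0.462  0.1226 0.2873] yaw 7.1 shift mm [  0.3 139.1 -12.8] turn 0 F [ 0.  -0.8  0.1] w 0.0276
```

View pics/r5.png

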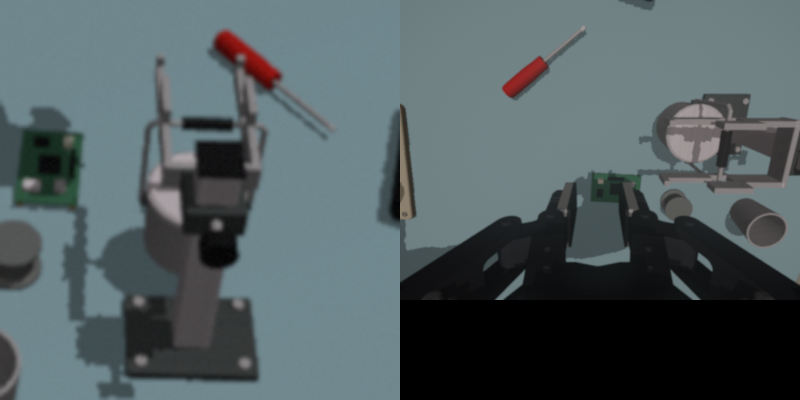

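The canister hangs freely with its crossbar (sleeve at about (208,124)) under the keepers, and nothing else has moved. I'll let it settle briefly and hand in.

Call:
drive_tool(plan=[0,0,0,0,0,0,0,0,0,0,0,0,0,0,0,0,0,0,0,0,0,0,0,0,0,0,0,0,0,0,0,0,0,0,0,0,0,0,0,0])

```text
time_s: 22.5
tcp_pos: [0.4617, 0.1224, 0.2877]
orientation: [[-0.123, 0.992, 0.0], [0.992, 0.123, -0.0], [-0.0, 0.0, -1.0]]
ft_force: [-0.3, 1.3, -0.2]
gripper_width: 0.0277
gripper_force: 0.0
```

```bash
python3 -c "
from cell import r
print(r.sign_off())"
```

```text
the job is handed in; nothing more can be done
None
```

I swung the bail upright and hung the canister by its crossbar in both seats under the keepers, where the last pictures show it hanging free; I handed the job in at 22.5 s, with about 10 N the highest hanger load I read.

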